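# Take the brown polishing bar out from under the spring lid

## Task

Lift the sprung clear lid of the grey bench box by its front lip, keep it up with your hand while you reach in underneath, and take out the brown polishing bar. Lay the bar flat on the wooden board and leave the lid shut with the red bar still lying in the box; do not push the red-lidded tub, the paper pad, the steel block or the tape roll out of place.

Things in the scene. Friction and masses are not known exactly. Their poses are not given: they have to be found in the camera images.
- bench_box: grey open-topped box screwed to the bench, 158 (x) x 212 (y) x 46 mm high, walls and floor 6 mm thick, inner floor 6 mm above the bench, covered by the sprung lid. Origin: centre of its underside. x points from the lip side (which faces the robot's right, world -y, within 0.2 rad) to the hinge side (left), y along the hinge, z up. The two bars lie on its floor side by side, about 46 mm either side of its middle in y, lengthwise along its x, which is which varies
- lid (a joint): angle of the clear plastic lid with aluminium frame: 0 shut (level), grows as its front edge rises, at most 1.5 (just short of upright). A damped spring and its weight shut it whenever it is let go, within a second or two; it never stays open. Lifting it at the lip takes 2 to 4 N. Lid thickness 5 mm, 212 mm wide
- lid_hinge (a point): point on the middle of the lid's hinge line, 77 mm from the box's centre along its x and 49 mm above the bench; the hinge line is parallel to the box's y axis
- lid_lip (a point): middle of the lid's pull lip, moving with the lid: a 4 mm thick, 130 mm wide metal strip, 54 mm long, bent up from the lid by 0.5 rad like a ski tip, with a 7 mm black rubber bead on its free edge. It reaches 50 mm out past the box's front wall with nothing below it; with the lid shut its underside is 46 mm above the bench at the wall and 71 mm at the free edge. This point lies 180 mm from the hinge line along the lid; the free edge 204 mm
- brown_bar_mid (a point): centre of the brown polishing-compound bar with a white wrapper at one end, 102 (x) x 40 (y) x 33 (z) mm, half-way up; 0.11 to 0.22 kg. x along its length, z up. Sides slope in a little toward the top
- red_bar_mid (a point): centre of the dark red bar with a white wrapper at one end, 108 (x) x 35 (y) x 32 (z) mm, half-way up; stays in the box
- board_top (a point): centre of the top face of the brown wooden board, 12 mm above the bench; the board is 115 (x) x 165 (y) mm, 12 mm thick, does not move. Stands left or right of the box, with the paper pad on the other side. Beyond it at the left end of the bench a black pole and a hanging flexible shaft stand (about x 0.48 to 0.54, y 0.46 to 0.49): keep the arm clear of them
- red_tub: white tub with red lid, 94 mm across, 76 mm high, origin under its centre; leave alone
- paper_pad: pad of paper slips with a red edge, 106 x 76 x 13 mm, origin under its centre; leave alone
- steel_block: square steel block on a rubber pad, 67 x 67 x 20 mm, origin under its centre; leave alone
- tape_roll: beige tape roll lying flat, 92 mm across, 19 mm high, origin under its centre; leave alone

How it is judged (in metres and radians):
On the way, in this order (a step that is already met when the one before it is completed fails the run):
1. the lid is lifted well open (value of joint lid above 0.4 rad), for 0.2 s.
2. with the lid still held open, the brown bar is lifted off the floor of the box (value of joint lid above 0.2 rad and z of brown_bar_mid in the frame of bench_box above 0.035 m), for 0.1 s.
At the end, for the whole second after the job is handed in: the brown bar lies flat on the wooden board (tilt under 0.1 rad, its centre within 55 mm of the board's middle across it and 80 mm along it), the lid is shut (under 0.04 rad), and the red bar lies on the floor of the box (x of brown_bar_mid in the frame of board_top between -0.055 and 0.055 m and y of brown_bar_mid in the frame of board_top between -0.08 and 0.08 m and z of brown_bar_mid in the frame of board_top below 0.021 m and angle between brown_bar_mid's own z axis and vertical below 0.1 rad and value of joint lid below 0.04 rad and horizontal distance between red_bar_mid and bench_box below 0.11 m and z of red_bar_mid in the frame of bench_box below 0.03 m); the robot touches nothing.
It fails at once if the red-lidded tub, paper pad, steel block or tape roll is pushed more than 30 mm out of place (distance of any of paper_pad, red_tub, steel_block, tape_roll from where it was at the start of the episode above 0.03 m).
It fails at once if the red bar is taken out of the box (z of red_bar_mid in the frame of bench_box above 0.07 m).
It also fails if it takes over 61 s, if anything falls off the work surface, if the arm or the gripper's body presses on something with over 40 N, if the wrist force passes 120 N, or if a joint passes its speed limit or range.

## Robot

A 7-joint arm with a two-finger parallel gripper is mounted at the origin on a cart in front of the work surface, level with it; the furniture and walls round the work are solid. World frame = base frame: x ahead of the robot, y to its left, z up, the work surface at z = 0. Lengths are in m, angles in degrees, forces in N, time in s.
With the tool pointing down it reaches from about 0.425 to 0.825 m from the base axis. Payload 3.6 kg.
Tool frame: the origin (TCP) lies at the very end of the fingers, on their centre line; the grasp point (between the pads) lies 19 mm behind it (robot.pinch_z is the distance from the TCP to the grasp point, in m); z points along the fingers, x is the direction in which the jaws open and shut, and the axes are right-handed (so a half turn about z gives the same grasp; the last joint's range is limited). The gripper opens to 85 mm and grips with 20 to 120 N. Pads are 22 mm wide; open, the fingers measure 114 mm over their backs; the gripper's body (76 mm by 85 mm) begins 54 mm behind the grasp point. The pads swing forward as they close: fully open they stand 13 mm farther back than shut.
Start: joints at [68.612, 35.231, -0.722, 81.555, 0.464, 63.22, -2.315], TCP at [0.221, -0.611, 0.231] pointing down, gripper open.
Joint ranges: [-178.69, 178.69], [-17.37, 117.87], [-77.05, 75.6], [15.02, 138.74], [-78.02, 258.01], [0.78, 113.62], [-162.83, 162.83]. Speed limits (degrees/s): [159.86, 159.86, 180, 180, 180, 180, 180].

## Interface

Orientations are given as [roll, pitch, yaw] about the fixed x, y, z axes, in that order (R = Rz(yaw) Ry(pitch) Rx(roll)).
In Python, from workcell import robot gives the robot as it stands. The module is installed in compiled form; this text tells all that it offers.
- The arm moves only by the tool play_rows, never from a script. Its argument "increments" is a list of rows, each a list of 7 numbers: the turn, a rotation vector about the tool's x, y, z in rad, then the shift along the tool's x, y, z in cm, then the opening, from -1 (shut) to 1 (fully open). In form: [[ax, ay, az, dx, dy, dz, gripper], ...]. A call has 1 to 10 rows; each row shifts and turns the commanded pose from where the row before left it, along the tool's axes as they then stand; what a row does not reach is not made up. A row lasts 1/12 s, in which the tool goes at most 41.7 mm and 7.16 degrees, less where a joint would pass 70% of its speed; a pose out of reach is approached as far as the arm can. A call with a gripper value outside its range is refused whole. The fingers move at their own pace and stop on an object; "grip_force" is the grip in N (left out, the last holds). Time passes only in rows, so rows that do not move let the fingers close. It gives the time, the measured TCP pose, the force and the opening at its end, in the units of the state.
- robot.observe(): the state, without advancing time (a new reading comes with each control period).
- robot.camera(name): name is "scene" or "top" or "wrist"; returns (picture, depth): 480x640x3 uint8, red, green, blue; 480x640 float32, m along the optical axis (not along the pixel's ray), 0 where there is no reading.
- robot.camera_info(name): a dict with "vertical_fov" (degrees; the focal length in pixels is half the picture's height over the tangent of half this angle, whatever the lens; pixels are square), "cx", "cy" (the principal point, pixels), "T" (4x4, takes a point from camera to world coordinates); the wrist camera has in their place "mount" (4x4, takes a point from camera to tool coordinates, whose origin is the TCP and whose axes are the tool frame's). Camera axes: x right, y up, looking along -z (the intrinsics and any distortion apply to the point x, -y, -z); pixel columns grow to the right and rows downward; lengths in m; the calibration is good to about 2 mm. A picture is of the moment at which its call begins: read the wrist's pose just before it. camera_info takes no time and is no camera call.
- robot.close_job(): hands the job in, once; it reports no verdict.
The state is a dict: "clock": time; "joints": joint angles; "qd": joint speeds; "joint_torque": joint torques, N m; "ee_pos": TCP position; "eef_rot": TCP orientation; "force": force on the tool from outside, world axes, zero at the start; "ft_torque": the same for the moment, N m; "grip_width": finger opening in m.
Only numpy, scipy, OpenCV 4.12 (cv2) and the standard library are available. Lean on these libraries where they do the work, as an engineer would, in place of code of your own. Each camera call takes 0.05 s, during which the arm holds its last target.

## Working session

There is one attempt and no reset: what is moved stays moved. The work goes in short steps, Python scripts to look and compute and a tool call to move; the robot and the scene stay as the last step left them, time stands still between calls to the robot, and variables do not carry over. Pictures are saved under pics/ and viewed, and the job is handed in when it is done.

Besides the shell and the picture viewer there is one more tool, called after ">>>" as a command line: name --pt "numbers of a row" for each row, then --argument value for the rest. play_rows: Moves the arm, as the interface text tells. Its arguments: {"type":"object","properties":{"increments":{"type":"array","items":{"type":"array","items":{"type":"number"}}},"grip_force":{"type":"number"}},"required":["increments"]}

```bash
mkdir -p pics; ls
python3 - <<'E'
from workcell import robot
import cv2,numpy as np
print(robot.observe(), robot.pinch_z)
for n in ["scene","top","wrist"]:
    print(n,robot.camera_info(n))
for n in ["scene","top"]:
    p,d=robot.camera(n); cv2.imwrite(f"pics/{n}0.png",p[:,:,::-1]); np.save(f"{n}0.npy",d)
E
```

```text
pics
{'clock': 0.0, 'joints': array([68.61060088, 35.29116535, -0.72310386, 81.64303898,  0.46568133,
       63.21956252, -2.31533333]), 'qd': array([ 0.03076405,  0.00112922, -0.08946885,  0.01041893, -0.015601  ,
        0.05459592,  0.00177661]), 'joint_torque': array([-7.75903391e-05, -4.69202936e+01,  2.59264028e-01, -1.71030700e+01,
        9.96684248e-03,  9.61176673e-03, -6.91190039e-06]), 'ee_pos': array([ 0.22067572, -0.61056326,  0.23010653]), 'eef_rot': array([ 1.79996479e+02,  1.50822322e-01, -7.01247875e+01]), 'force': array([-0.17461917,  0.34695065,  0.47037381]), 'ft_torque': array([ 0.02610986,  0.06174372, -0.01474066]), 'grip_width': 0.08541985794341489} 0.0187
scene {'vertical_fov': 43.16151378649553, 'cx': 309.86135281272465, 'cy': 246.44957540921004, 'T': array([[-0.55766052,  0.44676287, -0.69958394, -0.46005898],
       [-0.82975832, -0.32309506,  0.45509418,  0.6690005 ],
       [-0.02271293,  0.83427365,  0.55088256,  0.89378062],
       [ 0.        ,  0.        ,  0.        ,  1.        ]])}
top {'vertical_fov': 56.12427111171287, 'cx': 318.6500321167078, 'cy': 237.5926273377586, 'T': array([[-0.00312938,  0.99585289, -0.09092428,  0.48833643],
       [-0.99998917, -0.00342965, -0.00314643, -0.00899072],
       [-0.00344522,  0.09091345,  0.99585284,  1.08902654],
       [ 0.        ,  0.        ,  0.        ,  1.        ]])}
wrist {'vertical_fov': 71.29311948969153, 'cx': 316.9716360667866, 'cy': 236.32849626825612, 'mount': array([[ 9.99999236e-01,  4.95575121e-04,  1.13258507e-03,
        -2.07783840e-04],
       [ 8.22366486e-04, -9.50701512e-01, -3.10106366e-01,
        -7.88001078e-02],
       [ 9.23069341e-04,  3.10107061e-01, -9.50701193e-01,
        -1.41702761e-01],
       [ 0.00000000e+00,  0.00000000e+00,  0.00000000e+00,
         1.00000000e+00]])}
```

View pics/scene0.png

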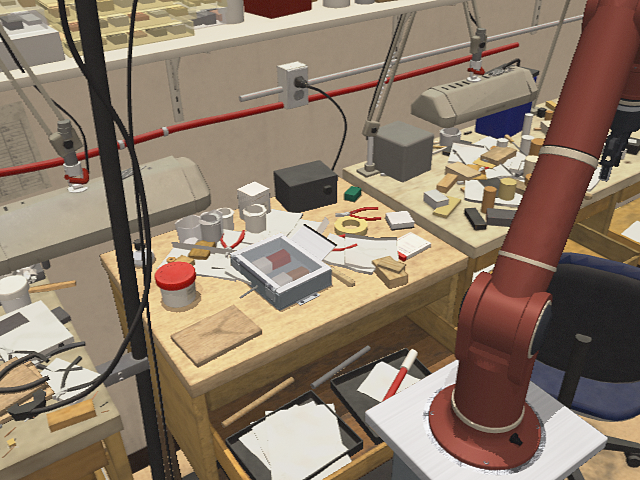

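View pics/top0.png

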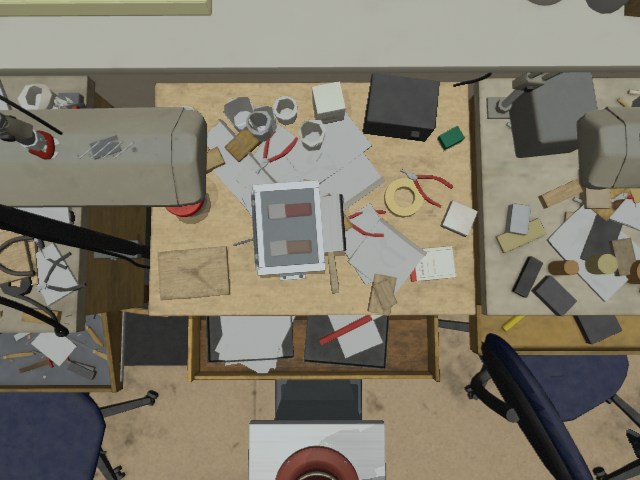

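```bash
cat > h.py <<'E'
import numpy as np,cv2
from workcell import robot
def unproj(name,u,v,d):
    I=robot.camera_info(name); f=240/np.tan(np.radians(I['vertical_fov']/2))
    c=np.array([(u-I['cx'])/f*d,-(v-I['cy'])/f*d,-d,1]); return (I['T']@c)[:3]
def proj(name,P,T=None):
    I=robot.camera_info(name); f=240/np.tan(np.radians(I['vertical_fov']/2))
    T=I['T'] if T is None else T
    c=np.linalg.inv(T)@np.append(P,1); return I['cx']+f*c[0]/-c[2], I['cy']-f*c[1]/-c[2]
def ray(name,u,v,z):
    I=robot.camera_info(name); o=I['T'][:3,3]; p=unproj(name,u,v,1.0); d=p-o
    return o+d*(z-o[2])/d[2]
def save(n,p,crop=None,k=1):
    if crop: p=p[crop[1]:crop[3],crop[0]:crop[2]]
    cv2.imwrite(f"pics/{n}.png",cv2.resize(p[:,:,::-1],None,fx=k,fy=k,interpolation=cv2.INTER_CUBIC))
E
python3 - <<'E'
from h import *
s=cv2.imread("pics/scene0.png")[:,:,::-1];t=cv2.imread("pics/top0.png")[:,:,::-1]
save("c1",s,(220,210,360,310),5); save("c2",s,(570,60,640,200),4); save("c3",t,(150,170,370,310),3.6)
E
```

```text
(no output)
```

View pics/c1.png

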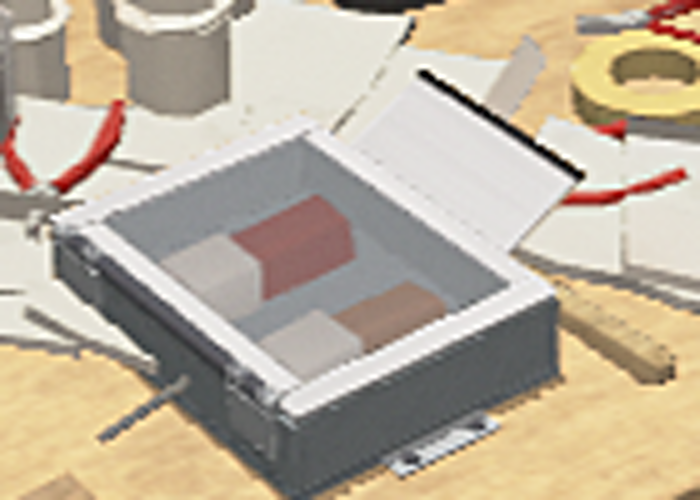

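View pics/c2.png

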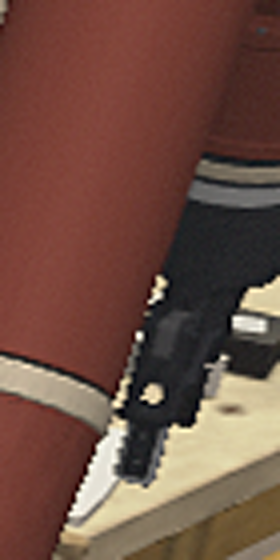

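View pics/c3.png

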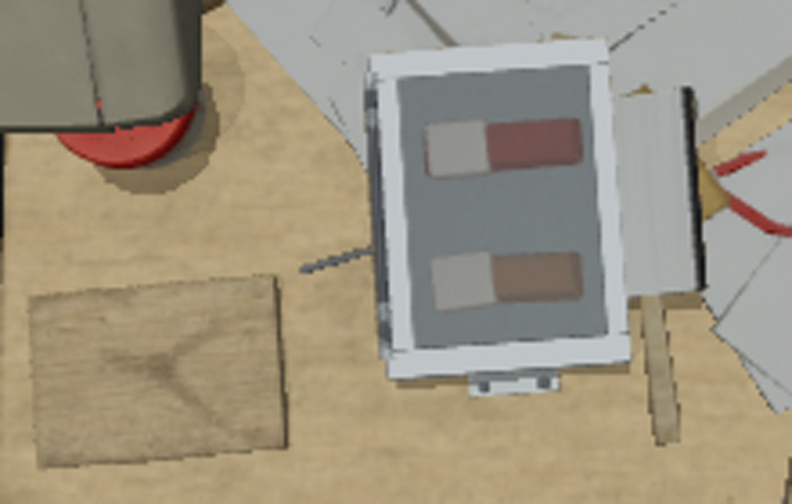

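Run:
```python
from h import *
np.set_printoptions(precision=4,suppress=True)
g=lambda a,z:np.array([ray("top",150+(x+.5)/3.6-.5,170+(y+.5)/3.6-.5,z) for x,y in a])
L=g([(370,57),(607,40),(629,362),(390,378)],.051);print(L,L.mean(0))
B=g([(30,297),(277,275),(287,448),(40,467)],.012);print(B,B.mean(0))
for n,a,z in [("brown",[(432,258),(580,250),(582,298),(436,308)],.039),("red",[(426,124),(580,118),(582,166),(428,178)],.038),("bead",[(684,88),(706,290)],.075)]:
    Q=g(a,z);print(n,Q,Q.mean(0))
d=np.load("top0.npy")
for u,v in [(290,210),(290,247),(180,150),(200,190),(200,140),(183,208),(194,272),(333,225),(341,225),(255,230),(70,225)]:
    print(u,v,d[v,u],unproj("top",u,v,d[v,u]))
# scene edges/hinges
# lamp
I=robot.camera_info("top")
v,u=np.mgrid[60:480:4,0:640:4]
P=np.array([unproj("top",a,b,d[b,a]) for a,b in zip(u.ravel(),v.ravel())])
m=(P[:,1]>.2)&(P[:,1]<.5)&(P[:,0]<.9)&(P[:,0]>.3)&(P[:,2]>.12)
print("lamp",P[m].min(0),P[m].max(0),m.sum())
d=np.load("scene0.npy");
```

```text
[[ 0.7062  0.149   0.051 ]
 [ 0.7168 -0.0052  0.051 ]
 [ 0.5078 -0.0186  0.051 ]
 [ 0.4981  0.1341  0.051 ]] [0.6072 0.0648 0.051 ]
[[0.553  0.3799 0.012 ]
 [0.5671 0.2154 0.012 ]
 [0.4526 0.207  0.012 ]
 [0.4406 0.37   0.012 ]] [0.5033 0.2931 0.012 ]
brown [[0.5759 0.1091 0.039 ]
 [0.5808 0.0128 0.039 ]
 [0.5495 0.0116 0.039 ]
 [0.5433 0.1063 0.039 ]] [0.5624 0.06   0.039 ]
red [[0.6642 0.1137 0.038 ]
 [0.6678 0.0127 0.038 ]
 [0.636  0.0115 0.038 ]
 [0.6285 0.1122 0.038 ]] [0.6491 0.0625 0.038 ]
bead [[ 0.6804 -0.054   0.075 ]
 [ 0.5522 -0.0668  0.075 ]] [ 0.6163 -0.0604  0.075 ]
290 210 1.0502625 [0.6481 0.0609 0.0492]
290 247 1.0386167 [0.5614 0.0604 0.053 ]
180 150 0.78281903 [0.7119 0.234  0.3241]
200 190 0.82138634 [0.6502 0.2098 0.2797]
200 140 0.81428397 [0.7388 0.2076 0.2949]
183 208 1.0268514 [0.6499 0.3034 0.0736]
194 272 1.0730501 [0.5052 0.2918 0.014 ]
333 225 1.0300392 [ 0.6106 -0.0387  0.0658]
341 225 1.02022 [ 0.6094 -0.0565  0.0755]
255 230 1.0434382 [0.6012 0.1418 0.052 ]
70 225 0.7670676 [0.5808 0.417  0.3286]Traceback (most recent call last):
  File "<stdin>", line 15, in <module>
  File "h.py", line 4, in unproj
    I=robot.camera_info(name); f=240/np.tan(np.radians(I['vertical_fov']/2))
ValueError: time passes only in moves, steps and waits
```

```bash
cat >> h.py <<'E'
from scipy.spatial.transform import Rotation as Ro
C=np.array([.607,.065,0]); psi=np.radians(3.8)
BX=np.array([-np.sin(psi),np.cos(psi),0]); BY=np.array([-np.cos(psi),-np.sin(psi),0])
def W(bx,by,z): return C+BX*bx/1000+BY*by/1000+np.array([0,0,z/1000])
def Rt(a,yaw=0):
    a=np.radians(a); q=psi+np.radians(yaw); bx=np.array([-np.sin(q),np.cos(q),0])
    x=np.array([np.cos(q),np.sin(q),0]); z=np.sin(a)*bx+np.array([0,0,-np.cos(a)])
    return np.stack([x,np.cross(z,x),z],1)
def pose():
    o=robot.observe(); return o['ee_pos'],Ro.from_euler('xyz',o['eef_rot'],degrees=True).as_matrix(),o
def tobox(p): d=p-C; return np.array([d@BX,d@BY,d[2]])*1000
def plan(wps,g,start=None):
    """wps: list of (pos,R,nrows)"""
    p,R,o=pose()
    if start: p,R=start
    for P,Q,n in wps:
        rv=Ro.from_matrix(R.T@Q).as_rotvec()
        p0=p.copy();R0=R
        print('-- n',n)
        for i in range(n):
            R1=R0@Ro.from_rotvec(rv*i/n).as_matrix()
            t=R1.T@((P-p0)/n)*100
            print([round(float(v),3) for v in rv/n]+[round(float(v),2) for v in t]+[g],end=',\n')
        p,R=P,Q
def st():
    p,R,o=pose(); z=R[:,2]; 
    print('t %.2f'%o['clock'],'pos',p.round(4),'box',tobox(p).round(1),'tilt %.1f'%np.degrees(np.arctan2(z@BX,-z[2])),'yaw %.1f'%np.degrees(np.arctan2(R[1,0],R[0,0])),'F',o['force'].round(1),'w %.4f'%o['grip_width'],'q',o['joints'].round(1))
E
python3 - <<'E'
from h import *
st()
plan([(W(-195,46,180),Rt(50),20)],0.45)
E
```

```text
t 0.10 pos [ 0.2207 -0.6107  0.2302] box [-648.6  430.2  230.2] tilt 0.1 yaw -70.1 F [ 0.3 -0.2 -0.6] w 0.0852 q [68.6 35.3 -0.7 81.6  0.5 63.2 -2.3]
-- n 20
[0.037, -0.028, -0.06, -1.65, -2.47, 0.25, 0.45],
[0.037, -0.028, -0.06, -1.49, -2.56, 0.39, 0.45],
[0.037, -0.028, -0.06, -1.32, -2.62, 0.53, 0.45],
[0.037, -0.028, -0.06, -1.14, -2.68, 0.66, 0.45],
[0.037, -0.028, -0.06, -0.96, -2.71, 0.79, 0.45],
[0.037, -0.028, -0.06, -0.77, -2.73, 0.92, 0.45],
[0.037, -0.028, -0.06, -0.58, -2.74, 1.04, 0.45],
[0.037, -0.028, -0.06, -0.38, -2.72, 1.15, 0.45],
[0.037, -0.028, -0.06, -0.19, -2.7, 1.26, 0.45],
[0.037, -0.028, -0.06, 0.01, -2.65, 1.36, 0.45],
[0.037, -0.028, -0.06, 0.21, -2.59, 1.46, 0.45],
[0.037, -0.028, -0.06, 0.4, -2.52, 1.54, 0.45],
[0.037, -0.028, -0.06, 0.6, -2.43, 1.62, 0.45],
[0.037, -0.028, -0.06, 0.79, -2.33, 1.69, 0.45],
[0.037, -0.028, -0.06, 0.97, -2.21, 1.75, 0.45],
[0.037, -0.028, -0.06, 1.15, -2.08, 1.8, 0.45],
[0.037, -0.028, -0.06, 1.32, -1.94, 1.84, 0.45],
[0.037, -0.028, -0.06, 1.49, -1.79, 1.87, 0.45],
[0.037, -0.028, -0.06, 1.64, -1.62, 1.89, 0.45],
[0.037, -0.028, -0.06, 1.79, -1.45, 1.9, 0.45],
```

>>> play_rows --pt "0.037 -0.028 -0.06 -1.65 -2.5 0.25 0.45" --pt "0.037 -0.028 -0.06 -1.5 -2.55 0.4 0.45" --pt "0.037 -0.028 -0.06 -1.3 -2.6 0.55 0.45" --pt "0.037 -0.028 -0.06 -1.15 -2.7 0.65 0.45" --pt "0.037 -0.028 -0.06 -0.95 -2.7 0.8 0.45" --pt "0.037 -0.028 -0.06 -0.75 -2.75 0.9 0.45" --pt "0.037 -0.028 -0.06 -0.6 -2.75 1.05 0.45" --pt "0.037 -0.028 -0.06 -0.4 -2.7 1.15 0.45" --pt "0.037 -0.028 -0.06 -0.2 -2.7 1.25 0.45" --pt "0.037 -0.028 -0.06 0 -2.65 1.35 0.45"

```text
clock: 0.93
ee_pos: [0.3978, -0.3711, 0.2053]
eef_rot: [-155.0, 8.6, -33.1]
force: [0.2, -0.4, 0.6]
grip_width: 0.0621
```

>>> play_rows --pt "0.037 -0.028 -0.06 0.2 -2.6 1.45 0.45" --pt "0.037 -0.028 -0.06 0.4 -2.5 1.55 0.45" --pt "0.037 -0.028 -0.06 0.6 -2.45 1.6 0.45" --pt "0.037 -0.028 -0.06 0.8 -2.35 1.7 0.45" --pt "0.037 -0.028 -0.06 0.95 -2.2 1.75 0.45" --pt "0.037 -0.028 -0.06 1.15 -2.1 1.8 0.45" --pt "0.037 -0.028 -0.06 1.3 -1.95 1.85 0.45" --pt "0.037 -0.028 -0.06 1.5 -1.8 1.85 0.45" --pt "0.037 -0.028 -0.06 1.65 -1.6 1.9 0.45" --pt "0.037 -0.028 -0.06 1.8 -1.45 1.9 0.45"

```text
clock: 1.77
ee_pos: [0.5751, -0.1329, 0.1788]
eef_rot: [-130.2, 0.2, 3.8]
force: [-0.2, 0.4, 0.3]
grip_width: 0.062
```

Run:
```python
from h import *
st()
for n in ["scene","top"]:
    p,d=robot.camera(n); save(n+"1",p)
st()
plan([(W(-150,46,45),Rt(50),6),(W(-100,46,25),Rt(50),4)],0.45)
```

```text
t 1.77 pos [ 0.5751 -0.1329  0.1788] box [-195.3   44.9  178.8] tilt 49.8 yaw 3.8 F [-0.2  0.4  0.3] w 0.0620 q [ 48.8  53.5 -37.3  81.3 -16.5  74.4  29.8]
t 1.87 pos [ 0.576  -0.1273  0.1788] box [-189.8   43.6  178.8] tilt 50.2 yaw 4.2 F [-0.5  0.3  0.3] w 0.0618 q [ 48.5  53.7 -37.6  81.4 -16.6  74.3  29.8]
-- n 6
[-0.001, 0.001, 0.0, -0.03, 1.29, 1.94, 0.45],
[-0.001, 0.001, 0.0, -0.03, 1.29, 1.94, 0.45],
[-0.001, 0.001, 0.0, -0.03, 1.29, 1.94, 0.45],
[-0.001, 0.001, 0.0, -0.03, 1.28, 1.94, 0.45],
[-0.001, 0.001, 0.0, -0.04, 1.28, 1.94, 0.45],
[-0.001, 0.001, 0.0, -0.04, 1.28, 1.94, 0.45],
-- n 4
[0.0, 0.0, 0.0, 0.0, -0.42, 1.28, 0.45],
[0.0, 0.0, 0.0, 0.0, -0.42, 1.28, 0.45],
[0.0, 0.0, 0.0, 0.0, -0.42, 1.28, 0.45],
[0.0, 0.0, 0.0, 0.0, -0.42, 1.28, 0.45],
```

View pics/scene1.png

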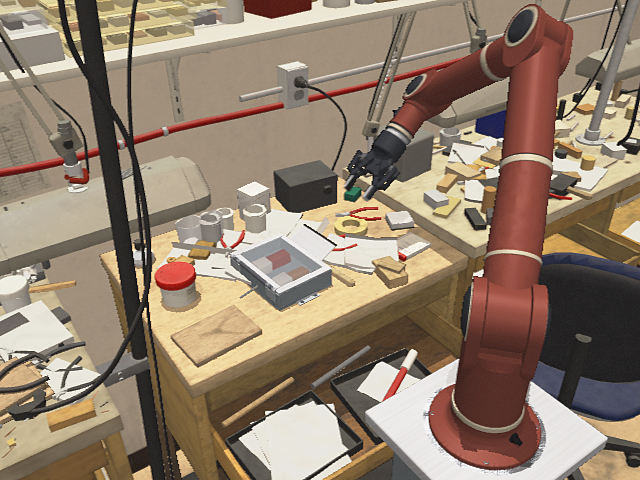

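View pics/top1.png

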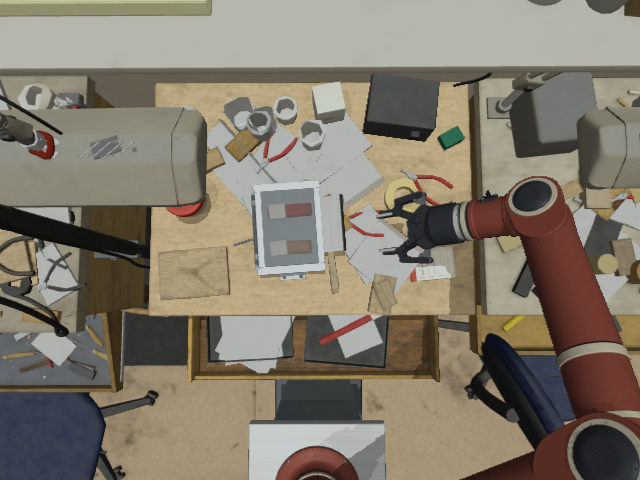

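Run:
```python
from h import *
a=cv2.imread("pics/scene1.png")[:,:,::-1];b=cv2.imread("pics/top1.png")[:,:,::-1]
A=cv2.resize(a[110:210,330:450],(480,400),interpolation=cv2.INTER_CUBIC); B=cv2.resize(b[180:280,370:450],(320,400),interpolation=cv2.INTER_CUBIC)
save("z1",np.hstack([A,B]))
```

```text
(no output)
```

View pics/z1.png

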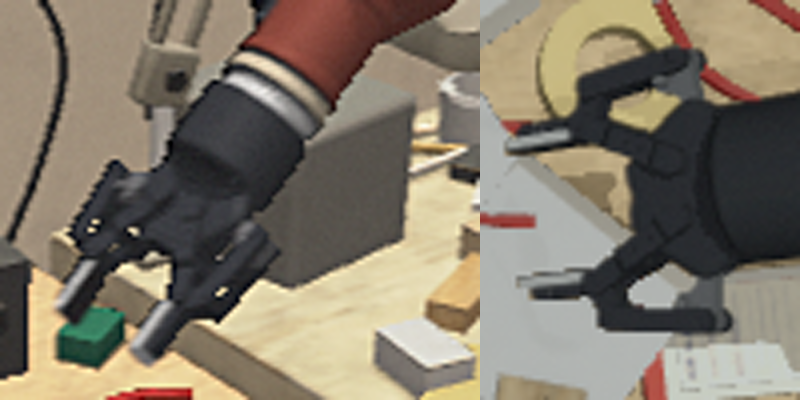

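>>> play_rows --pt "0 0 0 0 1.3 1.95 0.45" --pt "0 0 0 0 1.3 1.95 0.45" --pt "0 0 0 0 1.3 1.95 0.45" --pt "0 0 0 0 1.3 1.95 0.45" --pt "0 0 0 0 1.3 1.95 0.45" --pt "0 0 0 0 1.2 1.95 0.45" --pt "0 0 0 0 0 0 0.45"

```text
clock: 2.45
ee_pos: [0.5681, -0.0929, 0.0409]
eef_rot: [-130.1, 0.7, 3.8]
force: [-0.7, 0.0, 1.0]
grip_width: 0.0619
```

Run:
```python
from h import *
st()
plan([(W(-100,46,25),Rt(50),4)],0.45)
```

```text
t 2.45 pos [ 0.5681 -0.0929  0.0409] box [-155.    49.3   40.9] tilt 49.9 yaw 3.8 F [-0.7  0.   1. ] w 0.0619 q [ 46.2  62.9 -35.6  88.1 -14.6  59.8  34.6]
-- n 4
[0.0, 0.002, -0.002, 0.09, -0.58, 1.31, 0.45],
[0.0, 0.002, -0.002, 0.09, -0.58, 1.31, 0.45],
[0.0, 0.002, -0.002, 0.08, -0.58, 1.31, 0.45],
[0.0, 0.002, -0.002, 0.08, -0.58, 1.31, 0.45],
```

>>> play_rows --pt "0 0.002 -0.002 0.1 -0.6 1.3 0.45" --pt "0 0.002 -0.002 0.1 -0.6 1.3 0.45" --pt "0 0.002 -0.002 0.1 -0.6 1.3 0.45" --pt "0 0.002 -0.002 0.1 -0.6 1.3 0.45" --pt "0 0 0 0 0 0 0.45"

```text
clock: 2.87
ee_pos: [0.5717, -0.0368, 0.031]
eef_rot: [-130.2, -0.4, 3.8]
force: [0.1, -0.0, 0.0]
grip_width: 0.0619
```

Run:
```python
from h import *
st()
p,d=robot.camera("scene"); save("s2",p,(220,150,420,300),4)
# lift path: edge contact
plan([(W(-90,46,70),Rt(50),3),(W(-50,46,130),Rt(50),4),(W(-15,46,170),Rt(50),3)],0.45)
```

```text
t 2.87 pos [ 0.5717 -0.0368  0.031 ] box [-99.3  41.9  31. ] tilt 49.8 yaw 3.8 F [ 0.1 -0.   0. ] w 0.0619 q [ 43.3  63.  -37.2  92.7 -16.3  52.4  34.3]
-- n 3
[0.001, -0.002, 0.002, -0.14, -1.23, -0.57, 0.45],
[0.001, -0.002, 0.002, -0.14, -1.23, -0.57, 0.45],
[0.001, -0.002, 0.002, -0.14, -1.23, -0.56, 0.45],
-- n 4
[0.0, 0.0, 0.0, 0.0, -1.79, -0.2, 0.45],
[0.0, 0.0, 0.0, 0.0, -1.79, -0.2, 0.45],
[0.0, 0.0, 0.0, 0.0, -1.79, -0.2, 0.45],
[0.0, 0.0, 0.0, 0.0, -1.79, -0.2, 0.45],
-- n 3
[0.0, 0.0, 0.0, 0.0, -1.77, 0.04, 0.45],
[0.0, 0.0, 0.0, 0.0, -1.77, 0.04, 0.45],
[0.0, 0.0, 0.0, 0.0, -1.77, 0.04, 0.45],
```

View pics/s2.png

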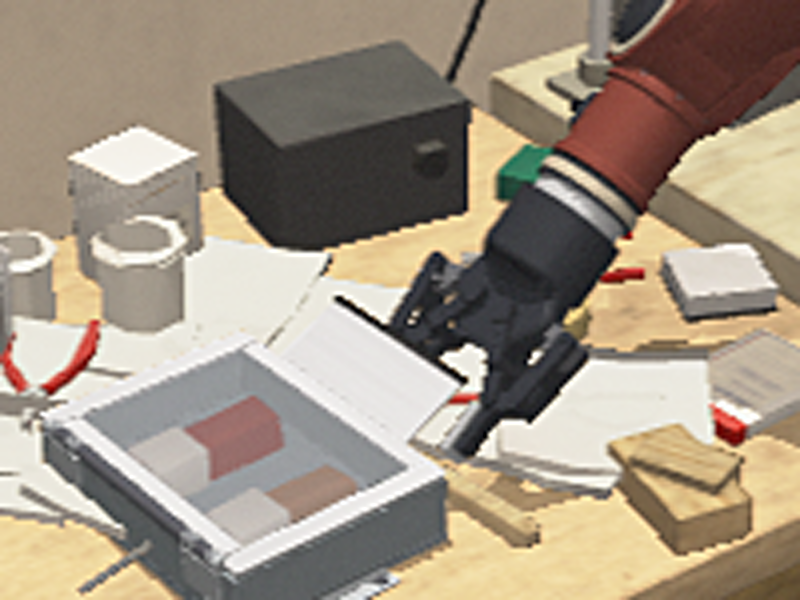

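>>> play_rows --pt "0 0 0 1.4 0 0 0.45" --pt "0 0 0 1.4 0 0 0.45" --pt "0 0 0 0 -1.2 -0.6 0.45" --pt "0 0 0 0 -1.2 -0.6 0.45" --pt "0 0 0 0 -1.2 -0.6 0.45" --pt "0 0 0 0 0 0 0.45"

```text
clock: 3.42
ee_pos: [0.6007, -0.0278, 0.0736]
eef_rot: [-130.3, -0.7, 3.6]
force: [2.3, -3.1, -0.4]
grip_width: 0.0619
```

Run:
```python
from h import *
st()
p,d=robot.camera("scene"); save("s3",p,(220,150,420,300),4)
plan([(W(-50,15,130),Rt(50),5),(W(-15,15,170),Rt(50),4)],0.45)
```

```text
t 3.42 pos [ 0.6007 -0.0278  0.0736] box [-92.2  12.4  73.6] tilt 49.7 yaw 3.6 F [ 2.3 -3.1 -0.4] w 0.0619 q [ 41.3  60.2 -37.8  88.9 -17.4  56.2  31. ]
-- n 5
[0.001, -0.002, 0.001, -0.03, -1.43, -0.1, 0.45],
[0.001, -0.002, 0.001, -0.04, -1.43, -0.1, 0.45],
[0.001, -0.002, 0.001, -0.04, -1.43, -0.1, 0.45],
[0.001, -0.002, 0.001, -0.04, -1.43, -0.1, 0.45],
[0.001, -0.002, 0.001, -0.04, -1.43, -0.09, 0.45],
-- n 4
[0.0, 0.0, 0.0, 0.0, -1.33, 0.03, 0.45],
[0.0, 0.0, 0.0, 0.0, -1.33, 0.03, 0.45],
[0.0, 0.0, 0.0, 0.0, -1.33, 0.03, 0.45],
[0.0, 0.0, 0.0, 0.0, -1.33, 0.03, 0.45],
```

View pics/s3.png

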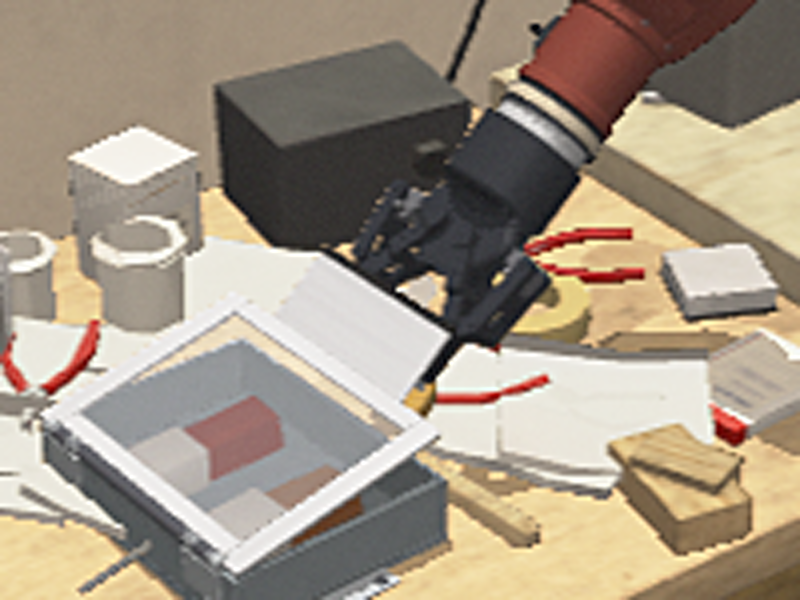

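Lid is lifting on both fingers. Continue.

>>> play_rows --pt "0 0 0 0 -1.4 -0.1 0.45" --pt "0 0 0 0 -1.4 -0.1 0.45" --pt "0 0 0 0 -1.4 -0.1 0.45" --pt "0 0 0 0 -1.4 -0.1 0.45" --pt "0 0 0 0 -1.4 -0.1 0.45" --pt "0 0 0 0 0 0 0.45"

```text
clock: 3.97
ee_pos: [0.5958, 0.0143, 0.1286]
eef_rot: [-130.3, -0.5, 3.7]
force: [0.2, -5.1, 1.6]
grip_width: 0.0618
```

Run:
```python
from h import *
st()
p,d=robot.camera("scene"); save("s4",p,(220,150,420,300),4)
plan([(W(-15,15,170),Rt(50),5),(W(10,15,150),Rt(50),3)],0.45)
```

```text
t 3.97 pos [0.5958 0.0143 0.1286] box [-49.8  14.6 128.6] tilt 49.7 yaw 3.7 F [ 0.2 -5.1  1.6] w 0.0618 q [ 39.5  54.9 -39.7  91.7 -20.   56.   27.4]
-- n 5
[0.001, -0.001, 0.001, -0.0, -1.1, -0.01, 0.45],
[0.001, -0.001, 0.001, -0.0, -1.1, -0.01, 0.45],
[0.001, -0.001, 0.001, -0.0, -1.1, -0.01, 0.45],
[0.001, -0.001, 0.001, -0.01, -1.1, -0.0, 0.45],
[0.001, -0.001, 0.001, -0.01, -1.1, -0.0, 0.45],
-- n 3
[0.0, 0.0, 0.0, -0.0, -0.02, 1.07, 0.45],
[0.0, 0.0, 0.0, -0.0, -0.02, 1.07, 0.45],
[0.0, 0.0, 0.0, -0.0, -0.02, 1.07, 0.45],
```

View pics/s4.png

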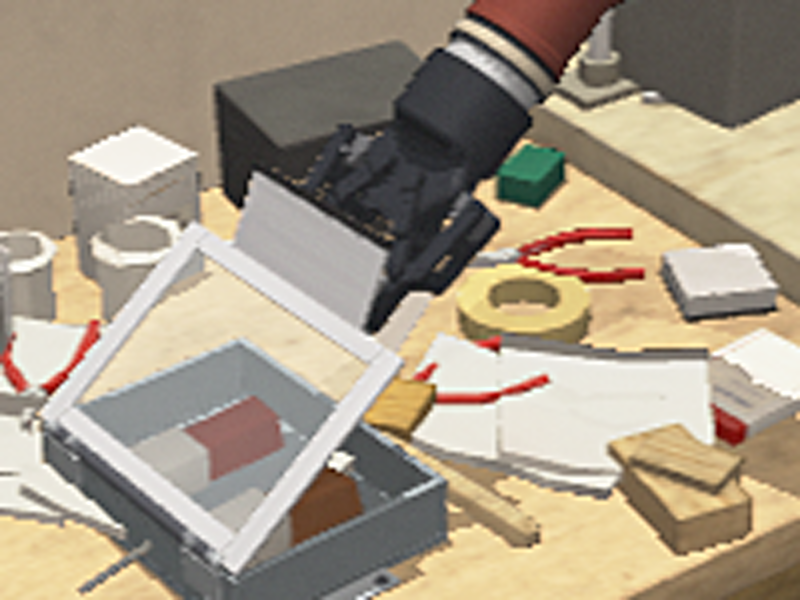

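>>> play_rows --pt "0 0 0 0 -1.1 0 0.45" --pt "0 0 0 0 -1.1 0 0.45" --pt "0 0 0 0 -1.1 0 0.45" --pt "0 0 0 0 -1.1 0 0.45" --pt "0 0 0 0 -1.1 0 0.45" --pt "0 0 0 0 -1.1 0.4 0.45" --pt "0 0 0 0 -1.1 0.4 0.45" --pt "0 0 0 0 -0.9 0.5 0.45" --pt "0 0 0 0 0 0 0.45"

```text
clock: 4.77
ee_pos: [0.5903, 0.0838, 0.1861]
eef_rot: [-130.0, -0.5, 3.9]
force: [-1.7, -2.6, 3.4]
grip_width: 0.0617
```

Run:
```python
from h import *
st()
p,d=robot.camera("scene"); save("s5",p,(220,120,420,300),4)
plan([(W(40,30,130),Rt(42),6),(W(35,46,80),Rt(32),5)],0.45)
```

```text
t 4.77 pos [0.5903 0.0838 0.1861] box [ 19.8  15.4 186.1] tilt 50.0 yaw 3.9 F [-1.7 -2.6  3.4] w 0.0617 q [ 35.6  49.3 -42.3  94.3 -23.5  54.2  22.6]
-- n 6
[-0.023, -0.001, 0.001, -0.25, 0.47, 0.87, 0.45],
[-0.023, -0.001, 0.001, -0.25, 0.45, 0.88, 0.45],
[-0.023, -0.001, 0.001, -0.25, 0.43, 0.89, 0.45],
[-0.023, -0.001, 0.001, -0.25, 0.41, 0.9, 0.45],
[-0.023, -0.001, 0.001, -0.25, 0.39, 0.91, 0.45],
[-0.023, -0.001, 0.001, -0.25, 0.37, 0.92, 0.45],
-- n 5
[-0.035, 0.0, -0.0, -0.32, 0.74, 0.68, 0.45],
[-0.035, 0.0, -0.0, -0.32, 0.72, 0.7, 0.45],
[-0.035, 0.0, -0.0, -0.32, 0.69, 0.73, 0.45],
[-0.035, 0.0, -0.0, -0.32, 0.67, 0.75, 0.45],
[-0.035, 0.0, -0.0, -0.32, 0.64, 0.77, 0.45],
```

View pics/s5.png

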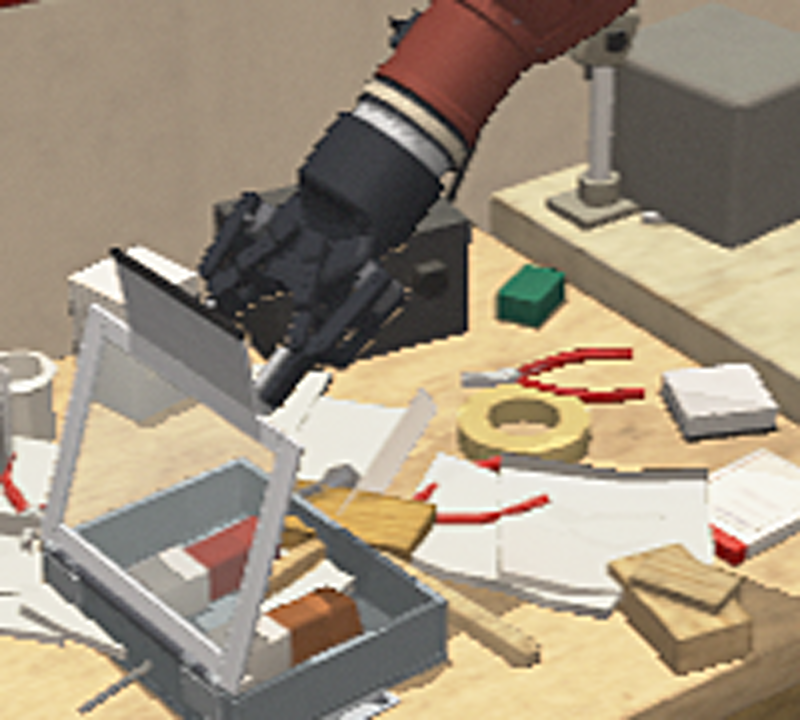

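>>> play_rows --pt "-0.023 0 0 -0.25 0.45 0.85 0.45" --pt "-0.023 0 0 -0.25 0.45 0.9 0.45" --pt "-0.023 0 0 -0.25 0.45 0.9 0.45" --pt "-0.023 0 0 -0.25 0.4 0.9 0.45" --pt "-0.023 0 0 -0.25 0.4 0.9 0.45" --pt "-0.023 0 0 -0.25 0.35 0.9 0.45" --pt "0 0 0 0 0 0 0.45"

```text
clock: 5.4
ee_pos: [0.5751, 0.1005, 0.1268]
eef_rot: [-138.2, -0.4, 3.7]
force: [-0.1, -1.7, -3.5]
grip_width: 0.062
```

Run:
```python
from h import *
st()
p,d=robot.camera("scene"); save("s6",p,(220,120,420,300),4)
p,d=robot.camera("wrist"); save("w6",p)
plan([(W(35,46,80),Rt(32),5)],0.45)
```

```text
t 5.40 pos [0.5751 0.1005 0.1268] box [ 37.5  29.5 126.8] tilt 41.8 yaw 3.7 F [-0.1 -1.7 -3.5] w 0.0620 q [ 30.2  48.7 -38.1 100.  -20.3  44.1  21. ]
-- n 5
[-0.034, -0.001, 0.0, -0.34, 0.65, 0.68, 0.45],
[-0.034, -0.001, 0.0, -0.34, 0.63, 0.7, 0.45],
[-0.034, -0.001, 0.0, -0.34, 0.6, 0.72, 0.45],
[-0.034, -0.001, 0.0, -0.34, 0.58, 0.74, 0.45],
[-0.034, -0.001, 0.0, -0.33, 0.55, 0.76, 0.45],
```

View pics/s6.png

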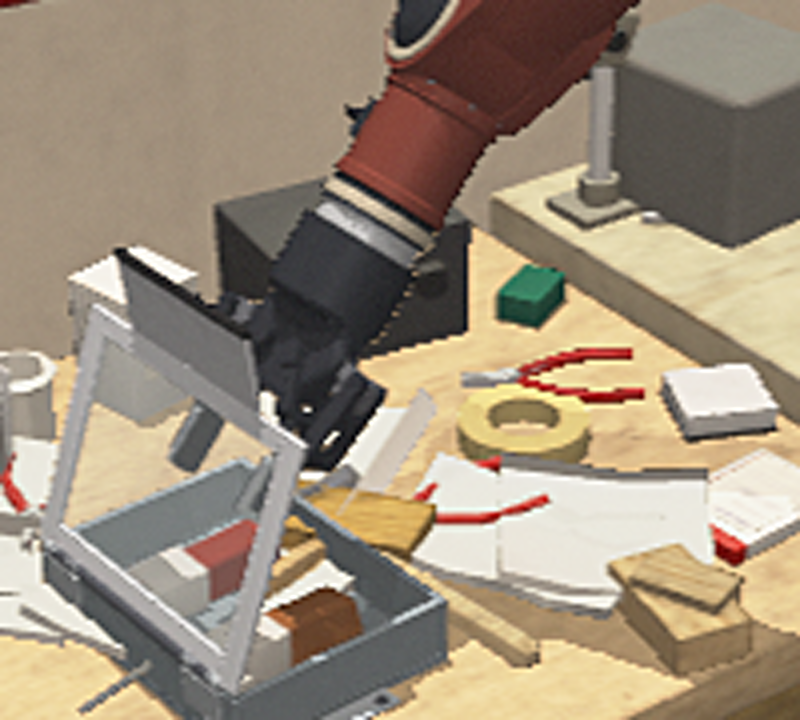

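View pics/w6.png

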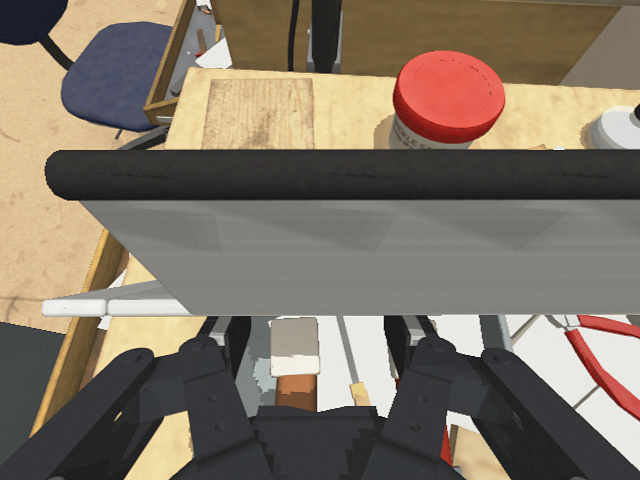

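>>> play_rows --pt "-0.034 0 0 -0.3 0.65 0.7 0.45" --pt "-0.034 0 0 -0.3 0.65 0.7 0.45" --pt "-0.034 0 0 -0.3 0.6 0.7 0.45" --pt "-0.034 0 0 -0.3 0.6 0.75 0.45" --pt "-0.034 0 0 -0.35 0.55 0.75 0.45" --pt "0 0 0 0 0 0 0.45"

```text
clock: 6.0
ee_pos: [0.5596, 0.0985, 0.0809]
eef_rot: [-147.8, -0.3, 3.7]
force: [-0.8, -1.5, -0.8]
grip_width: 0.0617
```

Run:
```python
from h import *
st()
p,d=robot.camera("scene"); save("s7",p,(220,120,420,300),4)
p,d=robot.camera("wrist"); save("w7",p)
st()
plan([(W(8,45,40),Rt(28),4),(W(8,45,14),Rt(28),3)],0.45)
```

```text
t 6.00 pos [0.5596 0.0985 0.0809] box [36.6 45.  80.9] tilt 32.2 yaw 3.7 F [-0.8 -1.5 -0.8] w 0.0617 q [ 23.7  47.  -31.8 104.5 -16.   36.4  17.3]
t 6.10 pos [0.5606 0.0975 0.0813] box [35.5 44.2 81.3] tilt 32.2 yaw 3.6 F [ 0.8 -1.5 -0.8] w 0.0621 q [ 23.8  47.  -31.8 104.4 -16.   36.5  17.4]
-- n 4
[-0.018, -0.002, 0.0, -0.03, 1.13, 0.51, 0.45],
[-0.018, -0.002, 0.0, -0.02, 1.12, 0.53, 0.45],
[-0.018, -0.002, 0.0, -0.02, 1.11, 0.55, 0.45],
[-0.018, -0.002, 0.0, -0.02, 1.1, 0.57, 0.45],
-- n 3
[0.0, 0.0, 0.0, 0.0, 0.41, 0.77, 0.45],
[0.0, 0.0, 0.0, 0.0, 0.41, 0.77, 0.45],
[0.0, 0.0, 0.0, 0.0, 0.41, 0.77, 0.45],
```

View pics/s7.png

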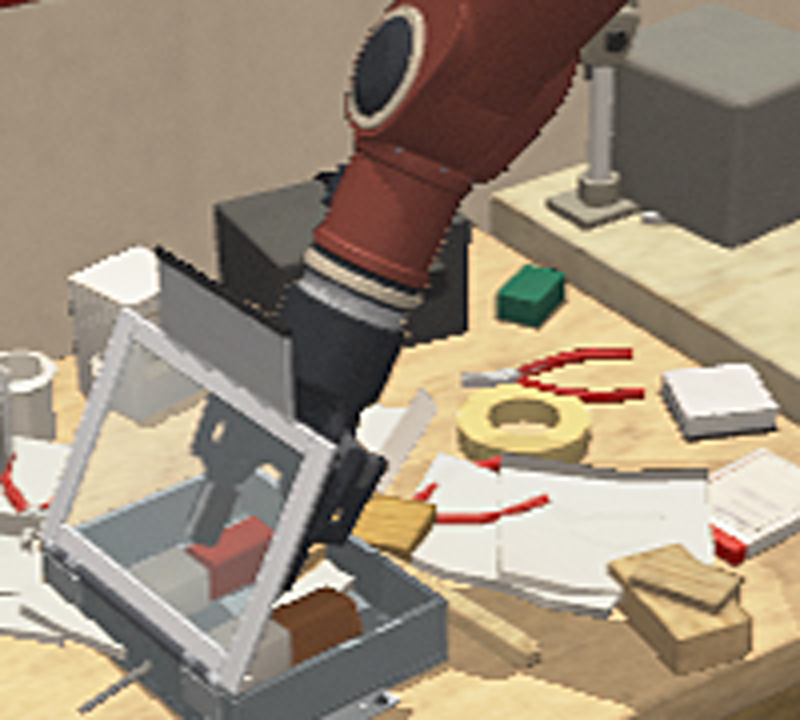

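View pics/w7.png

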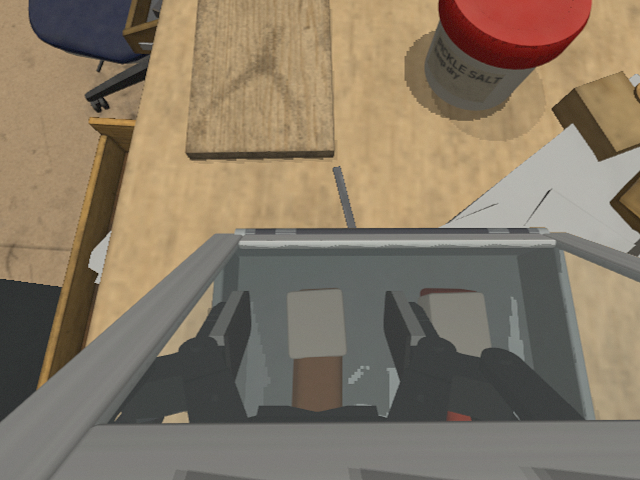

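>>> play_rows --pt "-0.018 0 0 0 1.1 0.5 0.25" --pt "-0.018 0 0 0 1.1 0.5 0.25" --pt "-0.018 0 0 0 1.1 0.55 0.25" --pt "-0.018 0 0 0 1.1 0.6 0.25" --pt "0 0 0 0 0 0 0.25"

```text
clock: 6.52
ee_pos: [0.5623, 0.068, 0.0374]
eef_rot: [-152.2, -0.3, 3.5]
force: [0.5, -3.0, -1.0]
grip_width: 0.0534
```

Run:
```python
from h import *
st()
p,d=robot.camera("scene"); save("s8",p,(220,120,420,300),4)
p,d=robot.camera("wrist"); save("w8",p)
st()
plan([(W(8,45,14),Rt(28),3)],0.45)
```

```text
t 6.52 pos [0.5623 0.068  0.0374] box [ 5.9 44.4 37.4] tilt 27.8 yaw 3.5 F [ 0.5 -3.  -1. ] w 0.0534 q [ 22.3  49.3 -27.7 104.8 -13.   33.1  17.5]
t 6.62 pos [0.5622 0.0699 0.0391] box [ 7.8 44.3 39.1] tilt 28.0 yaw 3.6 F [ 0.4 -2.8 -1.1] w 0.0534 q [ 22.3  49.2 -27.9 104.8 -13.1  33.1  17.5]
-- n 3
[0.0, -0.002, -0.0, -0.03, 0.39, 0.74, 0.45],
[0.0, -0.002, -0.0, -0.03, 0.39, 0.74, 0.45],
[0.0, -0.002, -0.0, -0.02, 0.39, 0.74, 0.45],
```

View pics/s8.png

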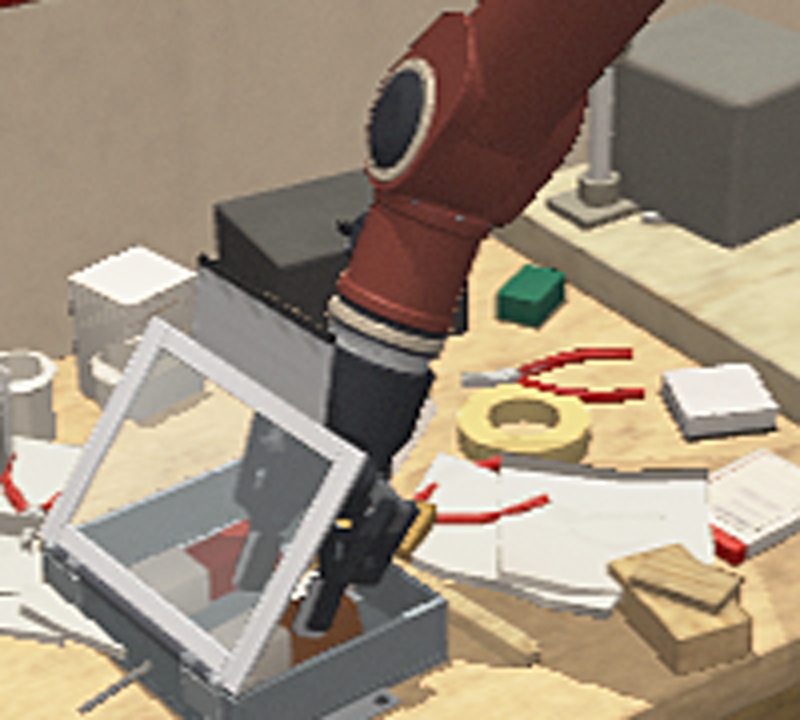

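View pics/w8.png

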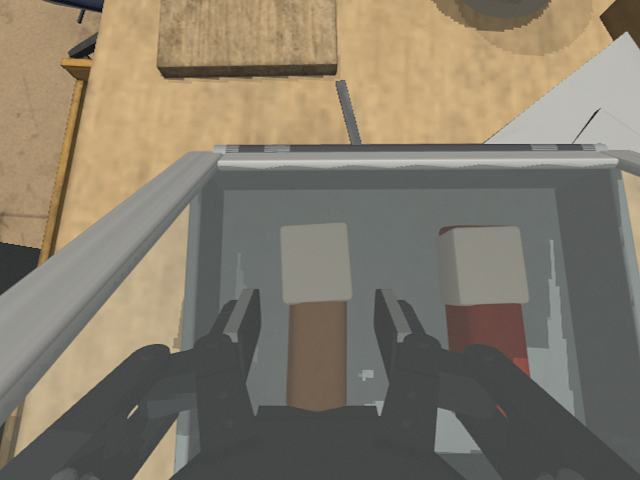

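>>> play_rows --pt "0 0 0 0 0.4 0.75 0.25" --pt "0 0 0 0 0.4 0.75 0.25" --pt "0 0 0 0 0.4 0.7 0.25" --pt "0 0 0 0 0 0 0.25"

```text
clock: 6.95
ee_pos: [0.5619, 0.0699, 0.0129]
eef_rot: [-152.0, -0.3, 3.6]
force: [0.7, -1.1, -2.6]
grip_width: 0.0534
```

>>> play_rows --pt "0 0 0 0 0 0 -0.3" --pt "0 0 0 0 0 0 -0.6" --pt "0 0 0 0 0 0 -1" --pt "0 0 0 0 0 0 -1" --pt "0 0 0 0 0 0 -1" --pt "0 0 0 0 0 0 -1" --grip_force 80

```text
clock: 7.45
ee_pos: [0.5628, 0.07, 0.0151]
eef_rot: [-152.0, -0.4, 3.6]
force: [-0.9, -2.3, -1.2]
grip_width: 0.0273
```

Run:
```python
from h import *
st()
p,d=robot.camera("scene"); save("s9",p,(220,120,420,300),4)
p,d=robot.camera("wrist"); save("w9",p)
plan([(W(5,45,55),Rt(28),4),(W(-45,45,100),Rt(28),3),(W(-150,45,180),Rt(28),4)],-1)
```

```text
t 7.45 pos [0.5628 0.07   0.0151] box [ 7.9 43.8 15.1] tilt 28.0 yaw 3.6 F [-0.9 -2.3 -1.2] w 0.0273 q [ 22.1  51.5 -27.8 105.1 -12.7  30.7  18.3]
-- n 4
[0.0, -0.002, 0.0, -0.02, -0.4, -0.91, -1],
[0.0, -0.002, 0.0, -0.03, -0.4, -0.91, -1],
[0.0, -0.002, 0.0, -0.03, -0.4, -0.91, -1],
[0.0, -0.002, 0.0, -0.03, -0.4, -0.91, -1],
-- n 3
[0.0, 0.0, 0.0, 0.0, 0.77, -2.11, -1],
[0.0, 0.0, 0.0, 0.0, 0.77, -2.11, -1],
[0.0, 0.0, 0.0, 0.0, 0.77, -2.11, -1],
-- n 4
[0.0, 0.0, 0.0, -0.0, 1.38, -3.0, -1],
[0.0, 0.0, 0.0, -0.0, 1.38, -3.0, -1],
[0.0, 0.0, 0.0, -0.0, 1.38, -3.0, -1],
[0.0, 0.0, 0.0, -0.0, 1.38, -3.0, -1],
```

View pics/s9.png

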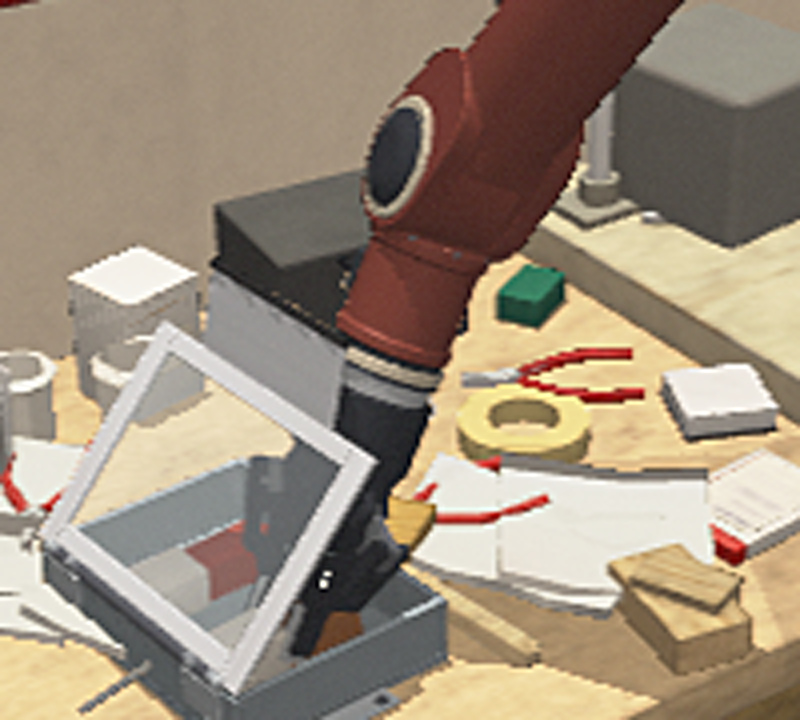

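View pics/w9.png

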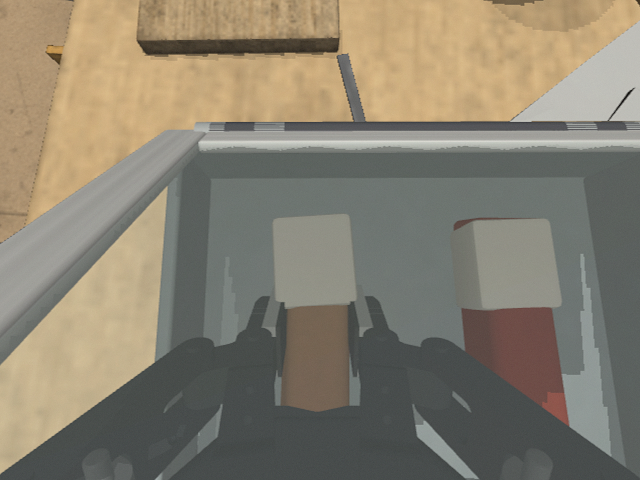

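>>> play_rows --pt "0 0 0 0 0 0 -1" --pt "0 0 0 0 0 0 -1" --pt "0 0 0 0 0 0 -1"

```text
clock: 7.8
ee_pos: [0.5628, 0.07, 0.0151]
eef_rot: [-152.0, -0.4, 3.6]
force: [-1.7, -3.3, 0.5]
grip_width: 0.0271
```

Run:
```python
from h import *
st()
p,d=robot.camera("wrist"); save("w10",p,(200,180,440,480),2)
```

```text
t 7.80 pos [0.5628 0.07   0.0151] box [ 7.9 43.8 15.1] tilt 28.0 yaw 3.6 F [-1.7 -3.3  0.5] w 0.0271 q [ 22.1  51.5 -27.8 105.1 -12.7  30.7  18.3]
```

View pics/w10.png

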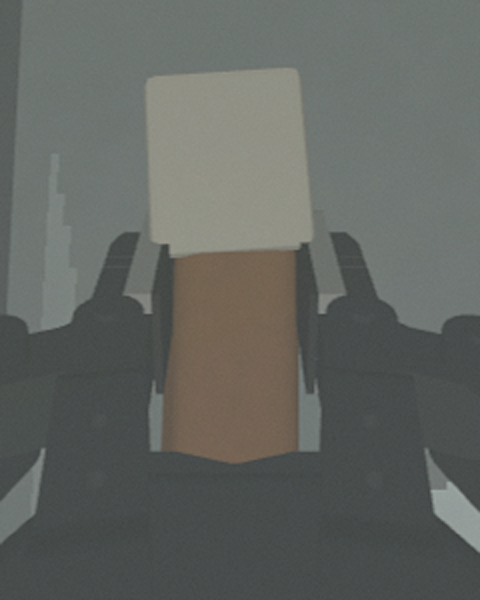

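>>> play_rows --pt "0 0 0 0 -0.4 -0.8 -1" --pt "0 0 0 0 -0.4 -0.9 -1" --pt "0 0 0 0 -0.4 -0.9 -1" --pt "0 0 0 0 -0.4 -0.9 -1" --pt "0 0 0 0 0 0 -1" --pt "0 0 0 0 0 0 -1"

```text
clock: 8.35
ee_pos: [0.5643, 0.0673, 0.0549]
eef_rot: [-152.1, -0.7, 3.6]
force: [1.6, -3.3, -0.8]
grip_width: 0.0274
```

Run:
```python
from h import *
st()
p,d=robot.camera("scene"); save("s11",p,(220,120,420,300),4)
p,d=robot.camera("wrist"); save("w11",p)
```

```text
t 8.35 pos [0.5643 0.0673 0.0549] box [ 5.1 42.5 54.9] tilt 27.9 yaw 3.6 F [ 1.6 -3.3 -0.8] w 0.0274 q [ 22.6  47.7 -28.1 104.4 -13.2  34.7  17.2]
```

View pics/s11.png

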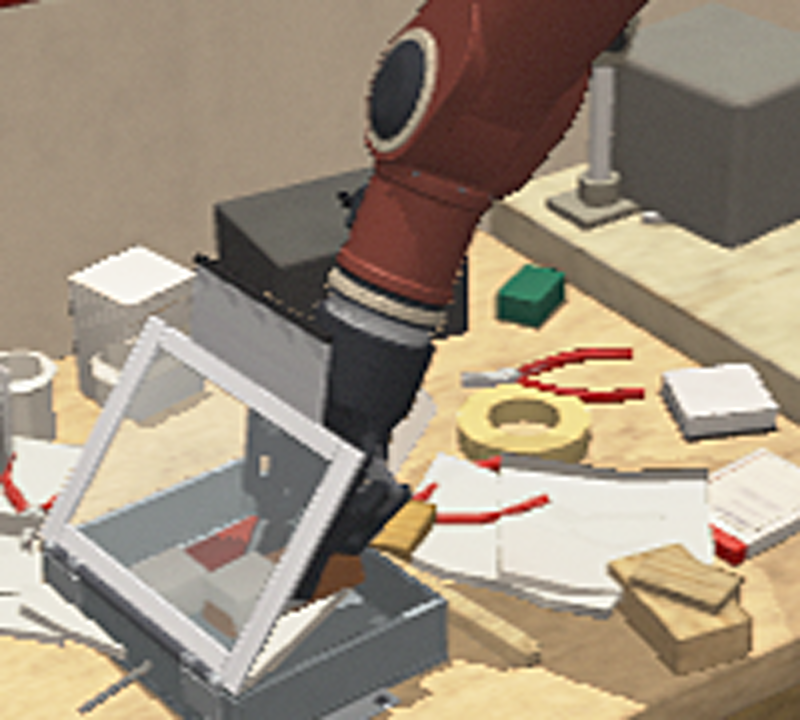

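View pics/w11.png

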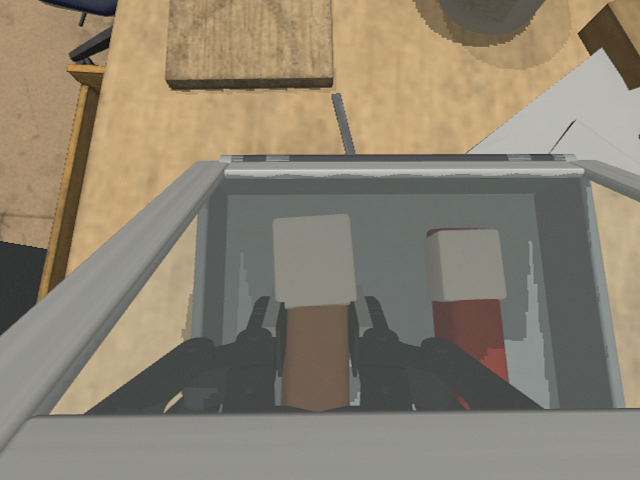

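Run:
```python
from h import *
plan([(W(-3,43,88),Rt(28),2),(W(-60,43,125),Rt(28),2),(W(-210,43,190),Rt(28),5)],-1)
```

```text
-- n 2
[0.0, -0.005, 0.0, 0.03, -0.45, -1.7, -1],
[0.0, -0.005, 0.0, 0.02, -0.45, -1.7, -1],
-- n 2
[0.0, 0.0, 0.0, 0.0, 1.65, -2.97, -1],
[0.0, 0.0, 0.0, 0.0, 1.65, -2.97, -1],
-- n 5
[0.0, 0.0, 0.0, -0.0, 2.04, -2.56, -1],
[0.0, 0.0, 0.0, -0.0, 2.04, -2.56, -1],
[0.0, 0.0, 0.0, -0.0, 2.04, -2.56, -1],
[0.0, 0.0, 0.0, -0.0, 2.04, -2.56, -1],
[0.0, 0.0, 0.0, -0.0, 2.04, -2.56, -1],
```

>>> play_rows --pt "0 0 0 0 -0.45 -1.7 -1" --pt "0 0 0 0 -0.45 -1.7 -1" --pt "0 0 0 0 1.6 -3 -1" --pt "0 0 0 0 1.6 -3 -1" --pt "0 0 0 0 2 -2.6 -1" --pt "0 0 0 0 2 -2.6 -1" --pt "0 0 0 0 2 -2.6 -1" --pt "0 0 0 0 2 -2.6 -1" --pt "0 0 0 0 2 -2.6 -1" --pt "0 0 0 0 0 0 -1" --grip_force 100

```text
clock: 9.28
ee_pos: [0.5769, -0.1544, 0.1941]
eef_rot: [-152.5, -0.7, 3.0]
force: [-0.1, -3.1, -2.4]
grip_width: 0.0265
```

Run:
```python
from h import *
st()
p,d=robot.camera("scene"); save("s12",p)
p,d=robot.camera("wrist"); save("w12",p)
P=np.array([.495,.28,0])
plan([(np.array([.54,-.02,.25]),Rt(28),5),(np.array([.49,.28,.2]),Rt(28),10)],-1)
```

```text
t 9.28 pos [ 0.5769 -0.1544  0.1941] box [-216.9   44.6  194.1] tilt 27.5 yaw 3.0 F [-0.1 -3.1 -2.4] w 0.0265 q [ 39.8  41.6 -26.4  85.6  -9.5  66.   25.7]
-- n 5
[-0.0, -0.002, -0.0, -0.54, -2.8, 0.2, -1],
[-0.0, -0.002, -0.0, -0.54, -2.8, 0.2, -1],
[-0.0, -0.002, -0.0, -0.54, -2.8, 0.2, -1],
[-0.0, -0.002, -0.0, -0.54, -2.8, 0.2, -1],
[-0.0, -0.002, -0.0, -0.54, -2.8, 0.2, -1],
-- n 10
[0.0, 0.0, 0.0, -0.3, -2.44, 1.86, -1],
[0.0, 0.0, 0.0, -0.3, -2.44, 1.86, -1],
[0.0, 0.0, 0.0, -0.3, -2.44, 1.86, -1],
[0.0, 0.0, 0.0, -0.3, -2.44, 1.86, -1],
[0.0, 0.0, 0.0, -0.3, -2.44, 1.86, -1],
[0.0, 0.0, 0.0, -0.3, -2.44, 1.86, -1],
[0.0, 0.0, 0.0, -0.3, -2.44, 1.86, -1],
[0.0, 0.0, 0.0, -0.3, -2.44, 1.86, -1],
[0.0, 0.0, 0.0, -0.3, -2.44, 1.86, -1],
[0.0, 0.0, 0.0, -0.3, -2.44, 1.86, -1],
```

View pics/s12.png

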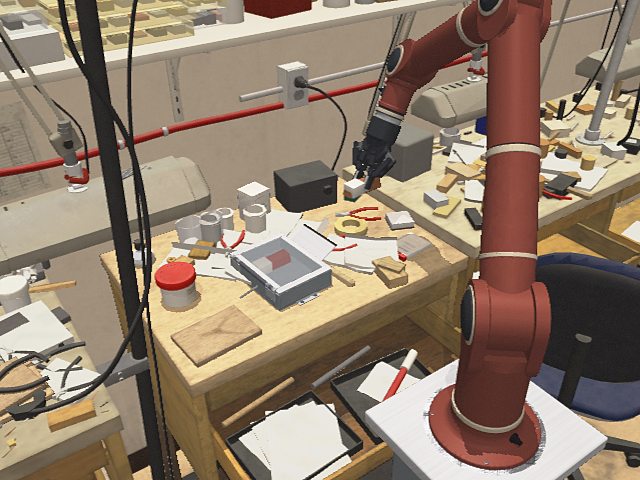

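View pics/w12.png

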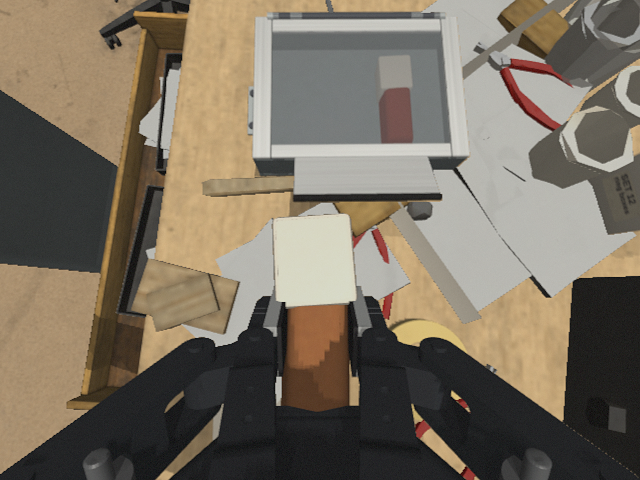

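>>> play_rows --pt "0 0 0 -0.55 -2.8 0.2 -1" --pt "0 0 0 -0.55 -2.8 0.2 -1" --pt "0 0 0 -0.55 -2.8 0.2 -1" --pt "0 0 0 -0.55 -2.8 0.2 -1" --pt "0 0 0 -0.55 -2.8 0.2 -1" --pt "0 0 0 -0.3 -2.45 1.85 -1" --pt "0 0 0 -0.3 -2.45 1.85 -1" --pt "0 0 0 -0.3 -2.45 1.85 -1" --pt "0 0 0 -0.3 -2.45 1.85 -1" --pt "0 0 0 -0.3 -2.45 1.85 -1"

```text
clock: 10.22
ee_pos: [0.5121, 0.1348, 0.2252]
eef_rot: [-151.9, -0.3, 3.9]
force: [0.4, 0.6, -1.9]
grip_width: 0.0263
```

Run:
```python
from h import *
st()
plan([(np.array([.49,.295,.15]),Rt(28),7)],-1)
```

```text
t 10.22 pos [0.5121 0.1348 0.2252] box [ 75.9  90.  225.2] tilt 28.1 yaw 3.9 F [ 0.4  0.6 -1.9] w 0.0263 q [ 20.2  29.7 -32.2 105.4 -17.3  47.7   7.3]
-- n 7
[-0.0, -0.001, 0.001, -0.17, -1.53, 2.03, -1],
[-0.0, -0.001, 0.001, -0.17, -1.53, 2.03, -1],
[-0.0, -0.001, 0.001, -0.17, -1.53, 2.03, -1],
[-0.0, -0.001, 0.001, -0.16, -1.53, 2.03, -1],
[-0.0, -0.001, 0.001, -0.16, -1.53, 2.03, -1],
[-0.0, -0.001, 0.001, -0.16, -1.53, 2.03, -1],
[-0.0, -0.001, 0.001, -0.16, -1.53, 2.03, -1],
```

>>> play_rows --pt "0 0 0 -0.15 -1.5 2 -1" --pt "0 0 0 -0.15 -1.5 2 -1" --pt "0 0 0 -0.15 -1.5 2 -1" --pt "0 0 0 -0.15 -1.5 2 -1" --pt "0 0 0 -0.15 -1.5 2 -1" --pt "0 0 0 -0.15 -1.5 2 -1" --pt "0 0 0 -0.15 -1.5 2 -1" --pt "0 0 0 0 0 0 -1"

```text
clock: 10.88
ee_pos: [0.4879, 0.2957, 0.1502]
eef_rot: [-151.8, 0.0, 4.4]
force: [-1.0, 1.1, -1.4]
grip_width: 0.0264
```

Run:
```python
from h import *
st()
p,d=robot.camera("scene"); save("s13",p)
p,d=robot.camera("wrist"); save("w13",p)
plan([(np.array([.49,.295,.04]),Rt(28),8),(np.array([.49,.295,.021]),Rt(28),3)],-1)
```

```text
t 10.88 pos [0.4879 0.2957 0.1502] box [238.1 103.5 150.2] tilt 28.2 yaw 4.4 F [-1.   1.1 -1.4] w 0.0264 q [  1.1  36.  -31.1 109.7 -18.1  29.9  -4. ]
-- n 8
[-0.0, -0.0, 0.001, -0.02, 0.61, 1.25, -1],
[-0.0, -0.0, 0.001, -0.02, 0.61, 1.25, -1],
[-0.0, -0.0, 0.001, -0.02, 0.6, 1.25, -1],
[-0.0, -0.0, 0.001, -0.02, 0.6, 1.25, -1],
[-0.0, -0.0, 0.001, -0.02, 0.6, 1.25, -1],
[-0.0, -0.0, 0.001, -0.02, 0.6, 1.25, -1],
[-0.0, -0.0, 0.001, -0.02, 0.6, 1.25, -1],
[-0.0, -0.0, 0.001, -0.02, 0.6, 1.25, -1],
-- n 3
[0.0, 0.0, 0.0, 0.0, 0.3, 0.56, -1],
[0.0, 0.0, 0.0, 0.0, 0.3, 0.56, -1],
[0.0, 0.0, 0.0, 0.0, 0.3, 0.56, -1],
```

View pics/s13.png

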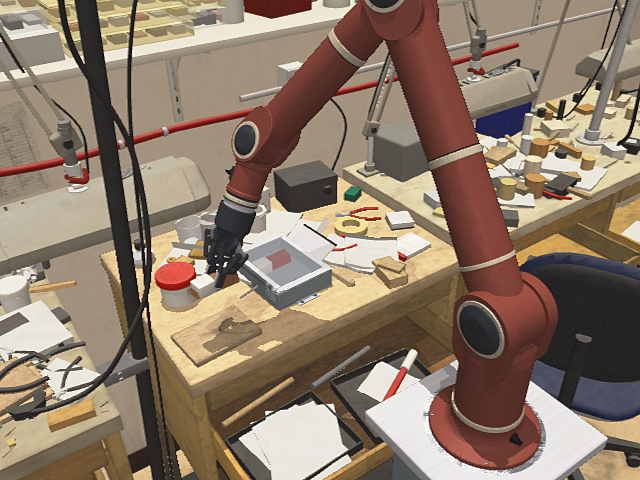

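View pics/w13.png

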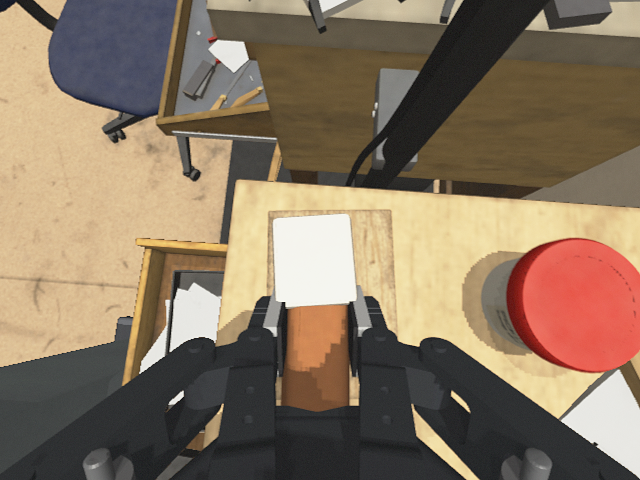

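>>> play_rows --pt "0 0 0 0.1 0.6 1.25 -1" --pt "0 0 0 0.1 0.6 1.25 -1" --pt "0 0 0 0.1 0.6 1.25 -1" --pt "0 0 0 0.1 0.6 1.25 -1" --pt "0 0 0 0.1 0.6 1.25 -1" --pt "0 0 0 0.1 0.6 1.25 -1" --pt "0 0 0 0.1 0.6 1.25 -1" --pt "0 0 0 0 0.6 1.25 -1" --pt "0 0 0 0 0 0 -1"

```text
clock: 11.73
ee_pos: [0.5013, 0.2917, 0.0382]
eef_rot: [-152.1, -0.2, 3.5]
force: [0.2, -0.9, -2.3]
grip_width: 0.0264
```

Run:
```python
from h import *
st()
p,d=robot.camera("scene"); save("s14",p,(140,200,300,360),3.7)
plan([(np.array([.495,.295,.022]),Rt(28),3)],-1)
```

```text
t 11.73 pos [0.5013 0.2917 0.0382] box [233.2  90.4  38.2] tilt 27.9 yaw 3.5 F [ 0.2 -0.9 -2.3] w 0.0264 q [ 5.000e-01  4.770e+01 -3.030e+01  1.119e+02 -1.670e+01  1.710e+01
 -1.000e-01]
-- n 3
[0.0, -0.002, -0.001, -0.22, 0.18, 0.57, -1],
[0.0, -0.002, -0.001, -0.22, 0.18, 0.57, -1],
[0.0, -0.002, -0.001, -0.22, 0.18, 0.57, -1],
```

View pics/s14.png

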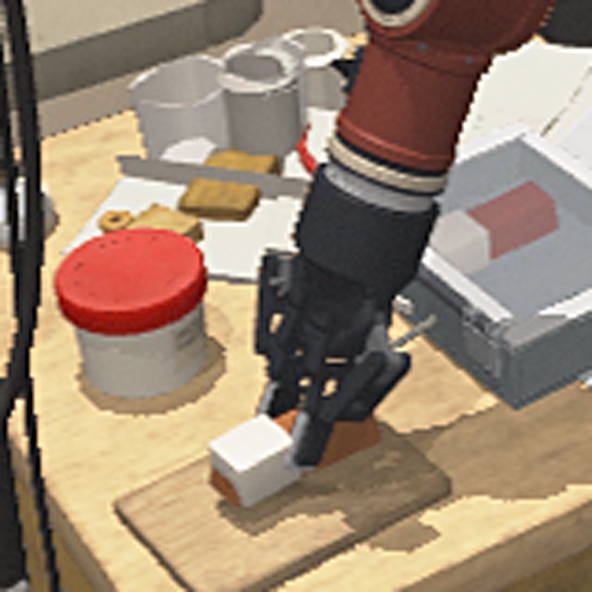

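>>> play_rows --pt "0 0 0 0 0.25 0.5 -1" --pt "0 0 0 0 0.25 0.5 -1" --pt "0 0 0 0 0.25 0.45 -1" --pt "0 0 0 0 0 0 -1" --pt "0 0 0 0 0 0 -1"

```text
clock: 12.2
ee_pos: [0.5026, 0.2936, 0.0243]
eef_rot: [-152.0, -0.4, 3.6]
force: [-0.5, -0.0, -2.5]
grip_width: 0.0264
```

Run:
```python
from h import *
st()
```

```text
t 12.20 pos [0.5026 0.2936 0.0243] box [235.   89.   24.3] tilt 28.0 yaw 3.6 F [-0.5 -0.  -2.5] w 0.0264 q [  0.4  49.3 -30.4 112.  -16.4  15.3   0.4]
```

Lower a few more mm, feeling for contact.

>>> play_rows --pt "0 0 0 0 0.1 0.2 -1" --pt "0 0 0 0 0.1 0.15 -1" --pt "0 0 0 0 0 0 -1" --pt "0 0 0 0 0 0 -1"

```text
clock: 12.53
ee_pos: [0.503, 0.2939, 0.0212]
eef_rot: [-152.0, -0.5, 3.6]
force: [-1.1, -2.0, 4.8]
grip_width: 0.0263
```

Run:
```python
from h import *
st()
p,d=robot.camera("scene"); save("s15",p,(140,200,300,360),3.7)
```

```text
t 12.53 pos [0.503  0.2939 0.0212] box [235.3  88.6  21.2] tilt 28.0 yaw 3.6 F [-1.1 -2.   4.8] w 0.0263 q [  0.5  49.6 -30.4 112.  -16.4  14.9   0.6]
```

View pics/s15.png

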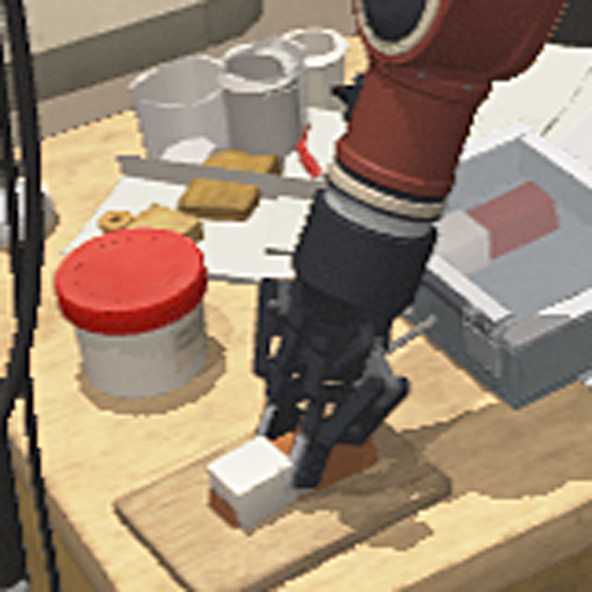

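>>> play_rows --pt "0 0 0 0 0 0 -0.2" --pt "0 0 0 0 0 0 0" --pt "0 0 0 0 0 0 0.2" --pt "0 0 0 0 0 0 0.35" --pt "0 0 0 0 0 0 0.35" --pt "0 0 0 0 0 0 0.35" --pt "0 0 0 0 0 -0.5 0.35" --pt "0 0 0 0 0 -1 0.35" --pt "0 0 0 0 0 -1.5 0.35" --pt "0 0 0 0 0 -1.5 0.35"

```text
clock: 13.42
ee_pos: [0.5036, 0.2719, 0.0609]
eef_rot: [-152.0, -0.4, 3.6]
force: [1.3, 0.0, 1.0]
grip_width: 0.0577
```

>>> play_rows --pt "0 0 0 0 0 -2 0.35" --pt "0 0 0 0 -1 -2 0.35" --pt "0 0 0 0 -1 -2 0.35" --pt "0 0 0 0 -1 -2 0.35" --pt "0 0 0 0 -1 -2 0.35" --pt "0 0 0 0 0 0 0.35"

```text
clock: 13.92
ee_pos: [0.506, 0.2618, 0.1725]
eef_rot: [-151.9, -1.0, 3.6]
force: [0.8, 0.3, 0.0]
grip_width: 0.0575
```

Run:
```python
from h import *
st()
p,d=robot.camera("scene"); save("s16",p)
p,d=robot.camera("wrist"); save("w16",p)
p,d=robot.camera("top"); save("t16",p);np.save("t16.npy",d)
```

```text
t 13.92 pos [0.506  0.2618 0.1725] box [203.   87.8 172.5] tilt 28.1 yaw 3.6 F [0.8 0.3 0. ] w 0.0575 q [  5.3  34.2 -31.5 108.2 -17.3  33.6  -2.5]
```

View pics/s16.png

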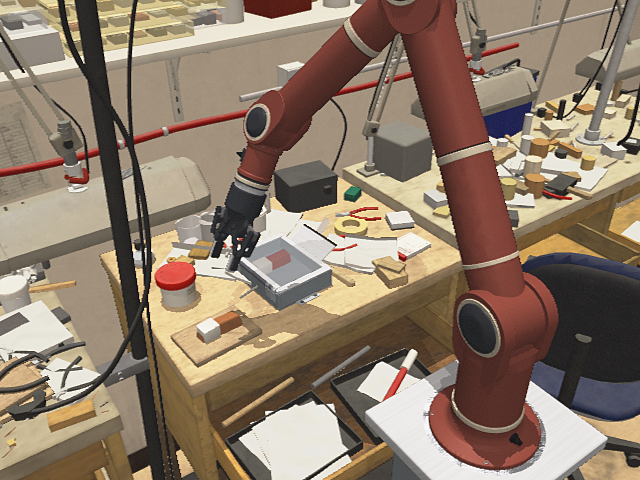

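View pics/w16.png

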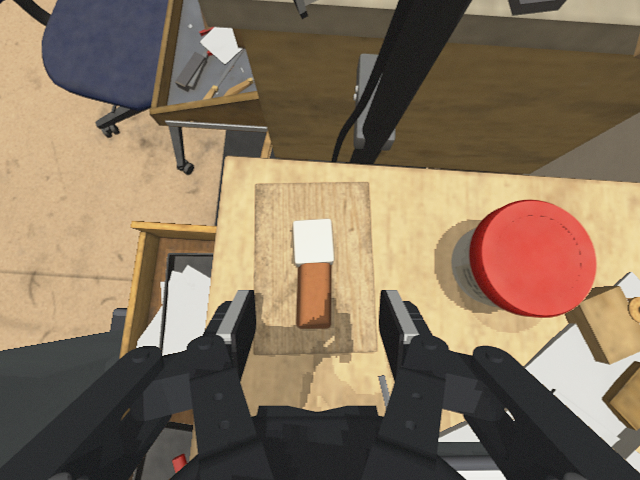

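View pics/t16.png

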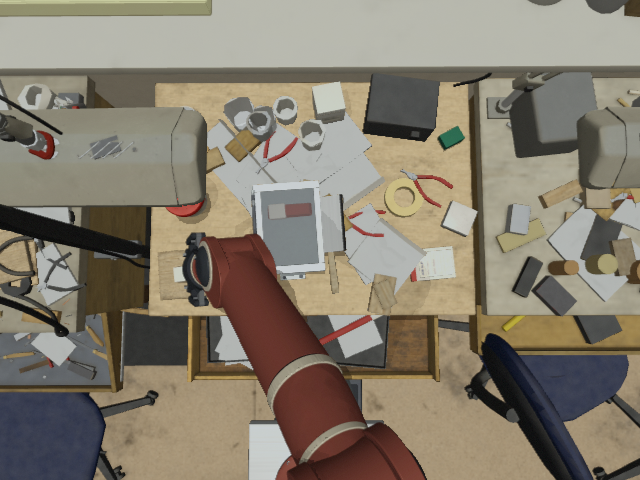

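Run:
```python
from h import *
p0,R,o=pose()
p,d=robot.camera("wrist")
I=robot.camera_info("wrist"); f=240/np.tan(np.radians(I['vertical_fov']/2))
T=np.eye(4);T[:3,:3]=R;T[:3,3]=p0
for u,v in [(305,230),(322,230),(305,255),(322,255),(308,275),(322,275),(308,315),(322,315),(275,200),(355,340)]:
    z=d[v,u]; c=np.array([(u-I['cx'])/f*z,-(v-I['cy'])/f*z,-z,1]); print(u,v,(T@I['mount']@c)[:3].round(4))
d2=robot.camera("top")[1]
for u,v in [(333,225),(341,225),(290,195),(290,270)]: print(unproj("top",u,v,d2[v,u]).round(4) )
```

```text
305 230 [0.4895 0.3187 0.0429]
322 230 [0.5043 0.3198 0.0419]
305 255 [0.491  0.2967 0.0437]
322 255 [0.5056 0.2978 0.0423]
308 275 [0.4946 0.28   0.0408]
322 275 [0.5066 0.2807 0.0414]
308 315 [0.4969 0.2465 0.0401]
322 315 [0.5087 0.2472 0.0399]
275 200 [0.4567 0.3528 0.0115]
355 340 [0.541  0.2251 0.0108]
[ 0.6105 -0.0387  0.0664]
[ 0.6093 -0.0565  0.0756]
[0.6836 0.061  0.049 ]
[0.5085 0.0604 0.0519]
```

The bar is flat: its top is at z ≈ 0.040 on the bare part and 0.043 on the wrapper, with the board at 0.011. The lid lip is back at its starting height, and the arm is clear of everything. Handing in.

```bash
python3 -c "
from workcell import robot
print(robot.close_job())"
```

```text
the job is handed in; nothing more can be done
None
```

The brown bar is out of the box and lying flat on the wooden board, the lid is shut, and I handed the job in at about 14 s. No verdict is reported on hand-in.

**What I did:** I lifted the lid by its lip on both open fingers to about 70°. I then slid the hand in underneath so its back held the lid at about 60°. I gripped the brown bar at its middle, lifted it about 40 mm with the lid still up, pulled it out to the front and carried it over to the board. The arm was clear at z ≈ 0.17 m when I handed in.

**Last checks:**
- **Brown bar:** it lies near the middle of the board. The top is level to about 1 mm on the bare part; the wrapper reads about 2 mm higher.
- **Lid:** the lip depth reads the same as at the start (0.0756 m against 0.0755 m), so it is shut.
- **Red bar:** it is in the same place in the box in the top picture.
- **Tub, paper pad, steel block and tape roll:** in the final pictures they look unmoved. I judged this by eye and did not measure it.

**One reading that differed:** the fingers stopped at 27 mm, against the 40 mm stated bar width. I put this down to the bare part being narrower than the wrapper and the sides sloping in. The bar did not slip in the grip.

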